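Fetch the beaker from behind the bottles

TASK

The small beaker in the grey tray is needed on the magnetic stirrer, but the two bottles stand in its way. First move both bottles out of the tray and stand them on the paper-covered mat, then set the beaker upright on the middle of the stirrer's round plate, and only then put each bottle back upright in the very place in the tray it came from. Do not knock anything over, and leave the two vials and the tape roll where they are.

Things in the scene. Friction and masses are not known exactly. Their poses are not given: they have to be found in the camera images.
- tray: Fixed grey tray, 160 (x) x 230 (y) mm, floor 4 mm thick, rim 16 mm high, 4 mm thick. Origin: centre of its underside; x points to its back, away from the robot, y to the left. Black round pads mark places: two of 76 mm for the bottles at (-30, 55) and (-30, -55) mm, one of 60 mm for the beaker at (20, 0) mm; things stand within about 3 mm of their centres, 4 mm above the origin.
- large_bottle: The larger bottle, brown with a red screw cap, 68 mm in diameter and 156 mm tall, 0.4 to 0.75 kg, loose; it stands on either of the two bottle pads. Origin: centre of its underside, z up. The cap does not turn; it is the top 27 mm and is gripped like a 50 mm square block with sides along the body's x and y axes, which are within 0.2 rad of the tray's.
- small_bottle: The smaller bottle, white with a blue screw cap, 62 mm in diameter and 141 mm tall, 0.25 to 0.55 kg, loose; it stands on the other bottle pad. Origin: centre of its underside, z up. The cap does not turn; it is the top 27 mm and is gripped like a 41 mm square block with sides along the body's x and y axes, which are within 0.2 rad of the tray's.
- beaker: Small empty clear glass beaker, 50 mm outside diameter below a 58 mm rim, 70 mm tall, 0.05 kg, loose; in the tray on the pad behind and between the bottles. Origin: centre of its underside, z up. It can be gripped across its whole width below the rim once the bottles are gone.
- mat: Fixed mat, white paper with a blue border, 125 mm along its x and 210 mm along its y, 3 mm thick, on the bench in front of the tray, on the left or the right (the stirrer on the other side), turned a little. Origin: centre of its underside. Room for both bottles side by side along its y.
- stirrer_plate (a point): Centre of the top face of the steel plate, 110 mm in diameter, of the fixed magnetic stirrer (white housing 130 x 130 mm, plate top 60 mm above the bench, knob towards the robot), in front of the tray on the left or the right. z up.
- left_vial: Small glass vial with black cap, 21 mm in diameter, 51 mm tall, loose, in the back left corner of the tray. Origin: centre of its underside. Leave it alone.
- right_vial: Small glass vial with blue cap, 21 mm in diameter, 51 mm tall, loose, in the back right corner of the tray. Origin: centre of its underside. Leave it alone.
- tape_roll: Roll of crepe tape, 60 mm in diameter, 19 mm high, loose, flat on the bench right of the tray. Origin: centre of its underside. Leave it alone. Beyond it stands a fixed grey tank, 370 mm in diameter, 1 m tall, axis at about x = 0.70, y = -0.41 m: keep the arm clear of it. On the left a water bath, 182 mm high, begins at about y = 0.33 m.

How it is judged:
By the outcome, as a careful person would: the job done as asked, in the order asked, and still so for the second after the job is handed in, with the robot touching nothing.
It also fails if it takes over 128 s, if anything falls off the work surface, if the arm or the gripper's body presses on something with over 40 N, if the wrist force passes 120 N, or if a joint passes its speed limit or range.

ROBOT

A 6-joint arm with a two-finger parallel gripper is mounted at the origin on a cart in front of the work surface, level with it; the furniture and walls round the work are solid. World frame = base frame: x ahead of the robot, y to its left, z up, the work surface at z = 0. Lengths are in m, angles in degrees, forces in N, time in s.
With the tool pointing down it reaches from about 0.3 to 0.75 m from the base axis. Payload 8.5 kg.
Tool frame: the origin (TCP) lies midway between the tips of the shut fingers; the grasp point (between the pads) lies 19 mm behind it (env.tcp_to_grasp is the z of the grasp point in the tool frame, in m); z points along the fingers, y is the line along which they close (so a half turn about z gives the same grasp; the last joint's range is limited). The gripper opens to 85 mm and grips with 20 to 120 N. Pads are 22 mm wide; open, the fingers measure 114 mm over their backs; the gripper's body (76 mm by 85 mm) begins 54 mm behind the grasp point. The pads swing forward as they close: fully open they stand 13 mm farther back than shut.
Start: joints at [-86.19, 21.807, 74.336, -0, 83.858, -12.336], TCP at [0.153, -0.528, 0.231] pointing down, gripper open.
Joint ranges: [-178.18, 178.18], [-50.72, 133.34], [12.68, 142.11], [-81.47, 261.47], [9.98, 163.14], [-165.26, 165.26]. Speed limits (degrees/s): [136.94, 136.94, 180, 180, 180, 180].

INTERFACE

Orientations are given as a 3x3 rotation matrix whose columns are the frame's x, y, z axes.
In Python, from rig import env, imaging, job, models gives the robot as it stands. The module is installed in compiled form; this text tells all that it offers.
- The arm moves only by the tool jog_arm, never from a script. Its argument "plan" is text: rows parted by semicolons, each of 7 numbers parted by spaces: the turn, a rotation vector about the tool's x, y, z in degrees, then the shift along the tool's x, y, z in cm, then the closure in counts, from 0 (fully open) to 255 (shut). In form: rx ry rz x y z claw; .... A call has 1 to 10 rows; each row shifts and turns the commanded pose from where the row before left it, along the tool's axes as they then stand; what a row does not reach is not made up. A row lasts 1/12 s, in which the tool goes at most 41.7 mm and 7.16 degrees, less where a joint would pass 70% of its speed; a pose out of reach is approached as far as the arm can. A call with a gripper value outside its range is refused whole. The fingers move at their own pace and stop on an object; "grip_force" is the grip in N (left out, the last holds). Time passes only in rows, so rows that do not move let the fingers close. It gives the time, the measured TCP pose, the force, the opening and the grip force at its end, in the units of the state.
- env.observe(): the state, without advancing time (a new reading comes with each control period).
- imaging.get_image(name): name is "scene" or "top" or "wrist"; returns a dict with "pixels" (480x640x3 uint8, red, green, blue), "depth" (480x640 float32, m along the optical axis (not along the pixel's ray), 0 where there is no reading), "fov_y" (degrees; the focal length in pixels is half the picture's height over the tangent of half this angle, whatever the lens; pixels are square), "cx", "cy" (the principal point, pixels), "world_from_camera" (4x4, takes a point from camera to world coordinates). Camera axes: x right, y down, z forward; pixel columns grow to the right and rows downward; lengths in m; the calibration is good to about 2 mm. The wrist camera is an equidistant fisheye: a pixel r from the principal point sees the ray r / f radians off the axis. A picture is of the moment at which its call begins.
- job.close_job(): hands the job in; it is judged then, once.
Trained networks look in the newest picture that a camera, given by its name, has taken for a name from the list of things; names that differ only in an ending like _2 or _b are one class to them, and where a whole thing is asked for, a point or a joint stands for the part that bears it (a point fixed in the world has none). Each returns a list of dicts, best first, with "confidence" (0 to 1); they miss things now and then, are a little off and sometimes report something else, mostly with a low value. They report only what shows in the picture. A call takes as long as a camera call.
- models.outline_of(camera, query): "region" (480x640 bool, what is visible of it) and "bbox" ([centre column, centre row, width, height] in pixels, round what is visible of it).
- models.tip_of(camera, query): "at" ([column, row] in pixels: a listed point, or the origin of a listed thing).
The state is a dict: "time_s": time; "q": joint angles; "qvel": joint speeds; "joint_efforts": joint torques, N m; "position": TCP position; "tool_rot": TCP orientation; "ft_force": force on the tool from outside, world axes, zero at the start; "wrist_torque": the same for the moment, N m; "grip_width": finger opening in m; "gripper_force": force on a finger pad.
Only numpy, scipy, OpenCV 4.12 (cv2) and the standard library are available. Lean on these libraries where they do the work, as an engineer would, in place of code of your own. Each camera call takes 0.05 s, during which the arm holds its last target. There are 200 camera calls.

## Working session

There is one attempt and no reset: what is moved stays moved. The work goes in short steps, Python scripts to look and compute and a tool call to move; the robot and the scene stay as the last step left them, time stands still between calls to the robot, and variables do not carry over. Pictures are saved under pics/ and viewed, at most 17 in all, crops included, and the job is handed in when it is done.

Besides the shell and the picture viewer there is one more tool, called after ">>>" by a JSON object that holds its "api" and its "payload". jog_arm: Moves the arm, as the interface text tells. Its arguments: {"type":"object","properties":{"plan":{"type":"string"},"grip_force":{"type":"number"}},"required":["plan"]}

```bash
mkdir -p pics; cat > h.py <<'E'
import numpy as np, cv2
from rig import env, imaging, job, models
def pts(im):
    d=im["depth"]; f=240/np.tan(np.radians(im["fov_y"]/2))
    v,u=np.mgrid[:480,:640]
    P=np.stack([(u-im["cx"])/f*d,(v-im["cy"])/f*d,d],-1)
    T=im["world_from_camera"]
    W=P@T[:3,:3].T+T[:3,3]; W[d==0]=np.nan
    return W
def save(im,n): cv2.imwrite("pics/"+n,im["pixels"][...,::-1])
E
python3 - <<'E'
from h import *
o=env.observe(); print(o["time_s"],o["position"],np.round(o["tool_rot"],3),o["ft_force"],o["grip_width"],env.tcp_to_grasp)
for c in ["top","scene"]:
    im=imaging.get_image(c); save(im,c+"0.png"); W=pts(im); print(c,im["world_from_camera"].round(3).tolist(),im["fov_y"])
    np.savez("pics/"+c+"0.npz",W=W,px=im["pixels"])
    for n in ["tray","large_bottle","small_bottle","beaker","mat","stirrer_plate","left_vial","right_vial","tape_roll"]:
        for r in models.outline_of(c,n)[:2]:
            w=W[r["region"]]; w=w[~np.isnan(w[:,0])]
            if len(w): print(n,round(r["confidence"],2),np.round(r["bbox"]),np.percentile(w,[2,50,98],axis=0).round(3).tolist())
E
```

```text
0.0 [ 0.15289138 -0.52799961  0.23070082] [[ 0.961  0.278 -0.   ]
 [ 0.278 -0.961  0.001]
 [ 0.    -0.001 -1.   ]] [-0.66222664  0.17956626 -0.77064119] 0.08544130052714989 -0.0187
top [[-0.029, -0.992, 0.12, 0.464], [-0.999, 0.025, -0.031, 0.026], [0.027, -0.12, -0.992, 0.921], [0.0, 0.0, 0.0, 1.0]] 57.44438755098884
tray 0.7 [297. 193. 116.  79.] [[0.577, -0.083, 0.001], [0.664, 0.024, 0.005], [0.744, 0.145, 0.038]]
large_bottle 0.83 [272. 199.  37.  46.] [[0.602, 0.057, 0.027], [0.624, 0.085, 0.122], [0.663, 0.119, 0.162]]
small_bottle 0.95 [328. 203.  31.  37.] [[0.594, -0.048, 0.006], [0.615, -0.019, 0.109], [0.654, 0.007, 0.147]]
beaker 0.55 [302. 179.  29.  31.] [[0.653, 0.007, 0.004], [0.686, 0.031, 0.031], [0.704, 0.056, 0.077]]
mat 0.85 [239. 301. 110.  72.] [[0.377, 0.064, 0.0], [0.437, 0.165, 0.004], [0.498, 0.266, 0.007]]
mat 0.29 [390. 227.  28.  29.] [[0.555, -0.184, 0.002], [0.583, -0.155, 0.019], [0.61, -0.128, 0.022]]
stirrer_plate 0.83 [353. 300.  69.  75.] [[0.371, -0.127, 0.042], [0.433, -0.065, 0.059], [0.497, -0.002, 0.063]]
right_vial 0.69 [340. 171.  16.  14.
[... 690 characters left out ...]
7, -0.095, -0.001], [0.701, -0.052, 0.051], [0.752, -0.007, 0.104]]
beaker 0.81 [284. 230.  19.  46.] [[0.65, 0.004, 0.013], [0.674, 0.012, 0.06], [0.696, 0.031, 0.075]]
mat 0.83 [330. 400. 176. 160.] [[0.376, 0.065, 0.0], [0.432, 0.176, 0.002], [0.495, 0.265, 0.005]]
mat 0.23 [282. 263. 174. 121.] [[0.572, -0.076, 0.001], [0.623, 0.066, 0.004], [0.744, 0.149, 0.016]]
stirrer_plate 0.81 [436. 281. 127. 103.] [[0.365, -0.123, 0.015], [0.42, -0.042, 0.052], [0.493, -0.001, 0.061]]
left_vial 0.71 [220. 258.  16.  31.] [[0.699, 0.098, 0.003], [0.704, 0.117, 0.035], [0.722, 0.124, 0.055]]
tape_roll 0.95 [395. 216.  42.  33.] [[0.553, -0.193, -0.002], [0.581, -0.156, 0.015], [0.609, -0.129, 0.02]]
```

```bash
python3 - <<'E'
import cv2
a=cv2.imread("pics/top0.png")[130:350,170:430]; cv2.imwrite("pics/t0c.png",cv2.resize(a,None,fx=3,fy=2.7,interpolation=cv2.INTER_CUBIC)[:600])
b=cv2.imread("pics/scene0.png")[150:480,180:520]; cv2.imwrite("pics/s0c.png",cv2.resize(b,None,fx=1.8,fy=1.8,interpolation=cv2.INTER_CUBIC))
E
```

```text
(no output)
```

View pics/t0c.png

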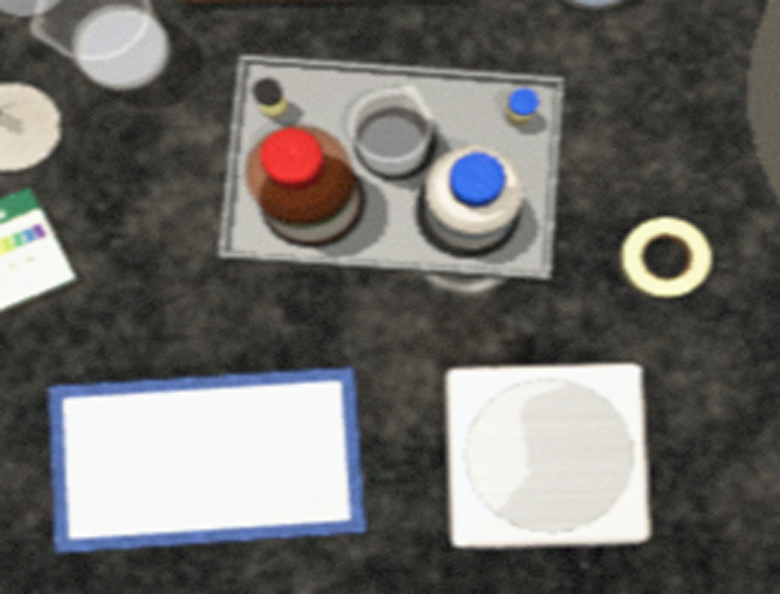

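View pics/s0c.png

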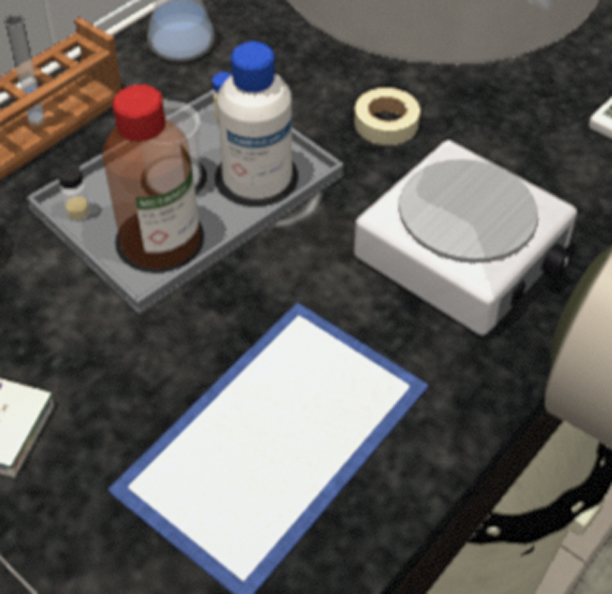

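```bash
cat >> h.py <<'E'
def atz(im,uv,z):
    f=240/np.tan(np.radians(im["fov_y"]/2)); uv=np.atleast_2d(np.asarray(uv,float)); T=im["world_from_camera"]
    r=np.c_[(uv-[im["cx"],im["cy"]])/f,np.ones(len(uv))]@T[:3,:3].T
    return T[:3,3]+r*((z-T[2,3])/r[:,2])[:,None]
def rect(P):
    return cv2.minAreaRect((P[:,:2]*1000).astype(np.float32))
E
python3 - <<'E'
from h import *
for c in ["top","scene"]:
    im=imaging.get_image(c); W=pts(im); hsv=cv2.cvtColor(im["pixels"],cv2.COLOR_RGB2HSV)
    for n,z in [("tray",.016),("mat",.003),("stirrer_plate",.06)]:
        rs=models.outline_of(c,n)
        if not rs: print(c,n,"none");continue
        r=rs[0]["region"]; rp=r
        cs=cv2.findContours(r.astype(np.uint8),cv2.RETR_EXTERNAL,cv2.CHAIN_APPROX_NONE)[0]; k=max(cs,key=len)[:,0]
        if n=="stirrer_plate":
            m=r&(abs(W[...,2]-.06)<.006); print(c,n,rect(W[m]))
            print("  tip",[(t["confidence"],atz(im,t["at"],z).round(4)) for t in models.tip_of(c,n)[:1]])
        else: print(c,n,rect(atz(im,k,z)), "(minrect mm)")
        if n=="tray":
            m=r&(W[...,2]>.011)&(W[...,2]<.02); print("  rim depth",rect(W[m]))
            print("  tip",[(t["confidence"],atz(im,t["at"],0).round(4)) for t in models.tip_of(c,n)[:1]])
    for n,z in [("large_bottle",.160),("small_bottle",.145)]:
        H=hsv[...,0]; m=(hsv[...,1]>150)&(((H<8)|(H>172)) if n[0]=="l" else ((H>105)&(H<125)))&(abs(W[...,2]-z)<.006)
        w=W[m]; (x,y),R=cv2.minEnclosingCircle((w[:,:2]*1000).astype(np.float32)); print(c,n,"cap",m.sum(),(x,y),R,np.median(w,0).round(4),w.mean(0).round(4),rect(w))
    for n,z in [("beaker",.004),("large_bottle",.004),("small_bottle",.004),("left_vial",.004),("right_vial",.004)]:
        print(c,n,"tip",[(round(t["confidence"],2),atz(im,t["at"],z).round(4)) for t in models.tip_of(c,n)[:1]])
E
```

```text
top tray none
top mat ((437.78253173828125, 164.48048400878906), (124.66165161132812, 212.52993774414062), 2.416478395462036) (minrect mm)
top stirrer_plate ((436.68359375, -64.71504974365234), (123.84439086914062, 124.09568786621094), 1.193824052810669)
  tip [(0.74, array([[ 0.4339, -0.0589,  0.06  ]]))]
top large_bottle cap 341 (638.1182250976562, 90.73921203613281) 18.879674911499023 [0.6373 0.0903 0.1601] [0.6374 0.0902 0.16  ] ((637.5352172851562, 90.04783630371094), (35.497840881347656, 35.758262634277344), 30.084360122680664)
top small_bottle cap 243 (622.6363525390625, -20.25006675720215) 16.391281127929688 [ 0.6221 -0.0209  0.1448] [ 0.6222 -0.0206  0.1448] ((623.052001953125, -21.433935165405273), (28.995101928710938, 31.3708553314209), 88.46456909179688)
top beaker tip [(0.89, array([[0.6791, 0.0336, 0.004 ]]))]
top large_bottle tip [(0.78, array([[0.6324, 0.0865, 0.004 ]]))]
top small_bottle tip [(0.79, array([[ 0.6253, -0.0218,  0.004 ]]))]
top left_vial tip [(0.61, array([[0.714 , 0.1101, 0.004 ]]))]
top right_vial tip [(0.48, array([[ 0.6967, -0.0511,  0.004 ]]))]
sce
[... 672 characters left out ...]
5 0.1586] [0.6347 0.0923 0.1584] ((636.273193359375, 91.27967834472656), (36.90122604370117, 35.57085037231445), 28.058979034423828)
scene small_bottle cap 304 (621.765380859375, -20.70635223388672) 18.021381378173828 [ 0.6201 -0.0185  0.1431] [ 0.6203 -0.0188  0.1429] ((622.147705078125, -21.12138557434082), (32.09442138671875, 34.809783935546875), 43.00494384765625)
scene beaker tip [(0.92, array([[0.6721, 0.0303, 0.004 ]]))]
scene large_bottle tip [(0.75, array([[0.6331, 0.0865, 0.004 ]]))]
scene small_bottle tip [(0.57, array([[ 0.6263, -0.0204,  0.004 ]]))]
scene left_vial tip [(0.69, array([[0.7059, 0.117 , 0.004 ]]))]
scene right_vial tip [(0.59, array([[ 0.6903, -0.0552,  0.004 ]]))]
```

>>> {"api": "jog_arm", "payload": {"plan": "0 0 3 0 0 0 0;0 0 5 0 0 0 0;0 0 5 0 0 0 0;0 0 5 0 0 0 0;0 0 3.8 0.5 -0.8 0 0;0 0 0 1 -1.5 0 0;0 0 0 1.5 -2.4 0 0;0 0 0 2 -3.1 0 0;0 0 0 2 -3.1 0 0;0 0 0 2 -3.1 0 0", "grip_force": 70}}

```text
time_s: 2.88
position: [0.2564, -0.3961, 0.2313]
tool_rot: [[0.995, -0.099, 0.0], [-0.099, -0.995, -0.0], [0.0, 0.0, -1.0]]
ft_force: [0.7, -1.0, -0.2]
grip_width: 0.0857
gripper_force: 0.0
```

>>> {"api": "jog_arm", "payload": {"plan": "0 0 0 2 -3.1 0 0;0 0 0 2 -3.1 0 0;0 0 0 2 -3.1 0 0;0 0 0 2 -3.1 0 0;0 0 0 2 -3.1 0 0;0 0 0 2 -3.1 0 0;0 0 0 2 -3.1 0 0;0 0 0 2 -3.1 0 0;0 0 0 2 -3.1 0 0;0 0 0 2 -3.1 0 0"}}

```text
time_s: 3.72
position: [0.4863, -0.1069, 0.2315]
tool_rot: [[0.995, -0.098, 0.0], [-0.098, -0.995, -0.0], [0.0, 0.0, -1.0]]
ft_force: [0.4, -0.7, 0.3]
grip_width: 0.0854
gripper_force: 0.0
```

>>> {"api": "jog_arm", "payload": {"plan": "0 0 0 2 -3.1 0 0;0 0 0 2 -3.1 0 0;0 0 0 2 -3.1 0 0;0 0 0 1.9 -3.1 0 0;0 0 0 1.5 -2.5 0 0;0 0 0 1 -1.5 0 0;0 0 0 0.5 -0.7 0 0;0 0 0 0 0 0 0"}}

```text
time_s: 4.38
position: [0.6112, 0.0518, 0.2308]
tool_rot: [[0.995, -0.097, -0.0], [-0.097, -0.995, 0.0], [-0.0, -0.0, -1.0]]
ft_force: [-0.7, -0.2, 0.2]
grip_width: 0.0855
gripper_force: 0.0
```

```bash
cat >> h.py <<'E'
def go(x,y,z,psi=-5.7):
    o=env.observe(); R=np.array(o["tool_rot"]); p=np.array(o["position"])
    a=np.degrees(np.arctan2(R[1,0],R[0,0])); c,s=np.cos(np.radians(psi)),np.sin(np.radians(psi))
    T=np.array([[c,s,0],[s,-c,0],[0,0,-1.]])
    print("t",round(o["time_s"],2),"p",p.round(4),"psi",a.round(2),"tilt",R[2,:2].round(4),"w",round(o["grip_width"],4),"F",np.round(o["ft_force"],1),"gf",round(o["gripper_force"],1))
    print("  rz",round(a-psi,2),"shift cm",((np.array([x,y,z])-p)@T*100).round(2))
E
python3 - <<'E'
from h import *
go(.637,.0905,.131)
im=imaging.get_image("top"); print(atz(im,[353.3,298.7],.06))
im=imaging.get_image("wrist"); save(im,"w1.png"); print(im["world_from_camera"].round(3).tolist(),im["cx"],im["cy"],im["fov_y"])
E
```

```text
t 4.38 p [0.6112 0.0518 0.2308] psi -5.55 tilt [-0.0004 -0.0001] w 0.0855 F [-0.7 -0.2  0.2] gf 0.0
  rz 0.15 shift cm [ 2.18 -4.11  9.98]
[[ 0.43437754 -0.0675275   0.06      ]]
[[-0.098, -0.948, -0.303, 0.688], [-0.995, 0.093, 0.029, 0.042], [0.0, 0.304, -0.953, 0.374], [0.0, 0.0, 0.0, 1.0]] 319.46249329174236 239.9051321469171 65.70646984690485
```

View pics/w1.png

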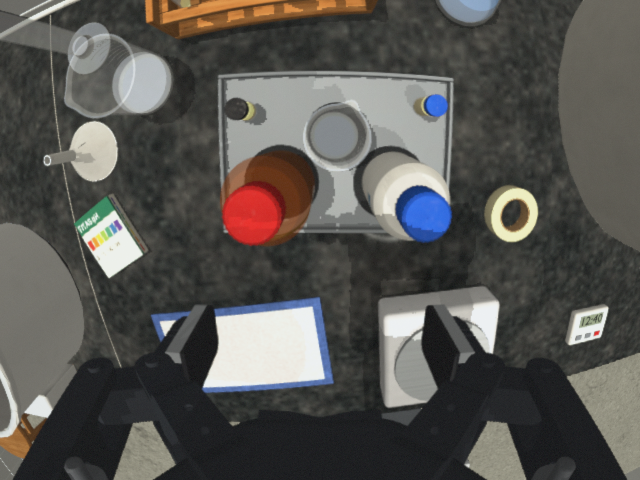

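>>> {"api": "jog_arm", "payload": {"plan": "0 0 0.15 0.5 -1 0 0;0 0 0 0.8 -1.5 0 0;0 0 0 0.6 -1.1 0 0;0 0 0 0.28 -0.51 1 0;0 0 0 0 0 2 0;0 0 0 0 0 2 0;0 0 0 0 0 2 0;0 0 0 0 0 1.5 0;0 0 0 0 0 1 0;0 0 0 0 0 0.5 0"}}

```text
time_s: 5.32
position: [0.6358, 0.089, 0.1296]
tool_rot: [[0.995, -0.102, -0.003], [-0.102, -0.995, 0.0], [-0.003, 0.0, -1.0]]
ft_force: [-0.7, 0.1, 0.1]
grip_width: 0.0852
gripper_force: 0.0
```

```bash
python3 - <<'E'
from h import *
go(.637,.0905,.131)
E
```

```text
t 5.32 p [0.6358 0.089  0.1296] psi -5.85 tilt [-0.0025  0.0002] w 0.0852 F [-0.7  0.1  0.1] gf 0.0
  rz -0.15 shift cm [ 0.11 -0.16 -0.14]
```

>>> {"api": "jog_arm", "payload": {"plan": "0 0 0 0.1 -0.15 -0.1 0;0 0 0 0 0 0 60;0 0 0 0 0 0 80;0 0 0 0 0 0 100;0 0 0 0 0 0 120;0 0 0 0 0 0 255;0 0 0 0 0 0 255;0 0 0 0 0 0 255;0 0 0 0 0 0 255;0 0 0 0 0 0 255", "grip_force": 70}}

```text
time_s: 6.15
position: [0.6382, 0.0905, 0.134]
tool_rot: [[0.995, -0.101, 0.003], [-0.101, -0.995, -0.001], [0.003, 0.0, -1.0]]
ft_force: [-1.2, -1.8, 6.1]
grip_width: 0.0474
gripper_force: 70.7
```

```bash
python3 - <<'E'
from h import *
go(.434,.2165,.170,2.45)
E
```

```text
t 6.15 p [0.6382 0.0905 0.134 ] psi -5.81 tilt [0.0031 0.0004] w 0.0474 F [-1.2 -1.8  6.1] gf 70.7
  rz -8.26 shift cm [-19.87 -13.46  -3.6 ]
```

>>> {"api": "jog_arm", "payload": {"plan": "0 0 0 0 0 -0.3 255;0 0 0 0 0 -0.5 255;0 0 0 0 0 -0.8 255;0 0 0 0 0 -1 255;0 0 0 0 0 -1 255;0 0 0 0 0 -0.7 255;0 0 0 0 0 -0.3 255;0 0 0 0 0 0 255"}}

```text
time_s: 6.82
position: [0.6379, 0.0908, 0.1794]
tool_rot: [[0.995, -0.101, 0.002], [-0.101, -0.995, -0.0], [0.002, -0.0, -1.0]]
ft_force: [0.8, -0.0, -5.8]
grip_width: 0.0468
gripper_force: 72.6
```

```bash
python3 - <<'E'
from h import *
go(.434,.2165,.178,2.45)
im=imaging.get_image("wrist"); save(im,"w2.png")
E
```

```text
t 6.82 p [0.6379 0.0908 0.1794] psi -5.8 tilt [ 0.0018 -0.0001] w 0.0468 F [ 0.8 -0.  -5.8] gf 72.6
  rz -8.25 shift cm [-19.84 -13.43   0.14]
```

View pics/w2.png

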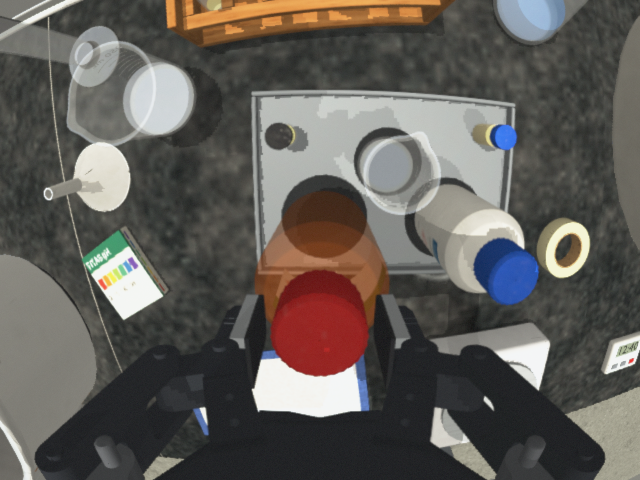

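>>> {"api": "jog_arm", "payload": {"plan": "0 0 -2 0 0 0 255;0 0 -3 0 0 0 255;0 0 -3.25 0 0 0 255;0 0 0 -0.53 -0.36 0 255;0 0 0 -1.05 -0.71 0 255;0 0 0 -1.58 -1.07 0 255;0 0 0 -1.75 -1.19 0 255;0 0 0 -1.75 -1.19 0 255;0 0 0 -1.75 -1.19 0 255;0 0 0 -1.75 -1.19 0 255"}}

```text
time_s: 7.7
position: [0.5316, 0.1561, 0.178]
tool_rot: [[0.999, 0.041, -0.001], [0.041, -0.999, 0.0], [-0.001, -0.0, -1.0]]
ft_force: [0.8, -0.1, -5.0]
grip_width: 0.0467
gripper_force: 72.6
```

>>> {"api": "jog_arm", "payload": {"plan": "0 0 0 -1.75 -1.19 0 255;0 0 0 -1.75 -1.19 0 255;0 0 0 -1.75 -1.19 0 255;0 0 0 -1.75 -1.19 0 255;0 0 0 -1.4 -0.95 0 255;0 0 0 -0.9 -0.6 0 255;0 0 0 -0.38 -0.22 0 255;0 0 0 0 0 0 255;0 0 0 0 0 0 255"}}

```text
time_s: 8.45
position: [0.4343, 0.2164, 0.1784]
tool_rot: [[0.999, 0.042, 0.001], [0.042, -0.999, -0.0], [0.001, 0.0, -1.0]]
ft_force: [0.2, -0.4, -5.2]
grip_width: 0.0469
gripper_force: 72.6
```

```bash
python3 - <<'E'
from h import *
go(.434,.2165,.134,2.45)
E
```

```text
t 8.45 p [0.4343 0.2164 0.1784] psi 2.43 tilt [0.0008 0.0001] w 0.0469 F [ 0.2 -0.4 -5.2] gf 72.6
  rz -0.02 shift cm [-0.03 -0.01  4.44]
```

>>> {"api": "jog_arm", "payload": {"plan": "0 0 0 0 0 0.6 255;0 0 0 0 0 1 255;0 0 0 0 0 1 255;0 0 0 0 0 0.8 255;0 0 0 0 0 0.5 255;0 0 0 0 0 0.3 255;0 0 0 0 0 0.2 255;0 0 0 0 0 0.1 255;0 0 0 0 0 0 255"}}

```text
time_s: 9.2
position: [0.4338, 0.2166, 0.1334]
tool_rot: [[0.999, 0.043, 0.0], [0.043, -0.999, 0.0], [0.0, -0.0, -1.0]]
ft_force: [0.1, 0.2, -4.7]
grip_width: 0.047
gripper_force: 72.6
```

>>> {"api": "jog_arm", "payload": {"plan": "0 0 0 0 0 0.1 255;0 0 0 0 0 0.1 255;0 0 0 0 0 0 255"}}

```text
time_s: 9.45
position: [0.4347, 0.2165, 0.133]
tool_rot: [[0.999, 0.043, 0.004], [0.043, -0.999, 0.0], [0.004, 0.0, -1.0]]
ft_force: [-2.7, -1.7, 8.6]
grip_width: 0.047
gripper_force: 73.8
```

>>> {"api": "jog_arm", "payload": {"plan": "0 0 0 0 0 -0.1 255;0 0 0 0 0 0 90;0 0 0 0 0 0 60;0 0 0 0 0 0 30;0 0 0 0 0 0 0;0 0 0 0 0 0 0;0 0 0 0 0 -0.5 0;0 0 0 0 0 -1.5 0;0 0 0 0 0 -2 0;0 0 0 0 0 -2.5 0"}}

```text
time_s: 10.28
position: [0.4332, 0.2164, 0.1976]
tool_rot: [[0.999, 0.043, -0.002], [0.043, -0.999, -0.0], [-0.002, 0.0, -1.0]]
ft_force: [0.0, 0.6, -0.3]
grip_width: 0.0858
gripper_force: 0.0
```

>>> {"api": "jog_arm", "payload": {"plan": "0 0 0 0 0 -2 0;0 0 0 0 0 -1 0;0 0 0 0 0 0 0"}}

```text
time_s: 10.53
position: [0.4345, 0.2168, 0.2299]
tool_rot: [[0.999, 0.043, 0.005], [0.043, -0.999, 0.001], [0.005, -0.001, -1.0]]
ft_force: [0.1, 0.1, -0.3]
grip_width: 0.0854
gripper_force: 0.0
```

```bash
cat >> h.py <<'E'
def caps(c):
    im=imaging.get_image(c); W=pts(im); hsv=cv2.cvtColor(im["pixels"],cv2.COLOR_RGB2HSV); H=hsv[...,0]
    for n,z in [("large",.158),("small",.143)]:
        m=(hsv[...,1]>150)&(((H<8)|(H>172)) if n[0]=="l" else ((H>105)&(H<125)))&(abs(W[...,2]-z)<.006)
        w=W[m]
        if len(w)>50: (x,y),R=cv2.minEnclosingCircle((w[:,:2]*1000).astype(np.float32)); print(c,n,m.sum(),(round(x,1),round(y,1)),round(R,1),w.mean(0).round(4))
    return im
E
python3 - <<'E'
from h import *
go(.622,-.0206,.119)
caps("top"); save(caps("scene"),"s2.png")
E
```

```text
t 10.53 p [0.4345 0.2168 0.2299] psi 2.45 tilt [ 0.0049 -0.0009] w 0.0854 F [ 0.1  0.1 -0.3] gf 0.0
  rz 8.15 shift cm [21.01 21.76 11.09]
top small 246 (622.7, -20.7) 16.5 [ 0.6219 -0.0206  0.1446]
scene large 846 (428.1, 213.4) 18.9 [0.4262 0.2151 0.1576]
```

>>> {"api": "jog_arm", "payload": {"plan": "0 0 2 0 0 0 0;0 0 3 0 0 0 0;0 0 3.15 0 0 0 0;0 0 0 1 1 0 0;0 0 0 2 2.1 0 0;0 0 0 2.5 2.6 0 0;0 0 0 2.5 2.6 0 0;0 0 0 2.5 2.6 0 0;0 0 0 2.5 2.6 0 0;0 0 0 2.5 2.6 0 0"}}

```text
time_s: 11.47
position: [0.5724, 0.0394, 0.2259]
tool_rot: [[0.995, -0.1, -0.002], [-0.1, -0.995, 0.0], [-0.003, -0.0, -1.0]]
ft_force: [1.1, 0.3, -0.1]
grip_width: 0.0855
gripper_force: 0.0
```

>>> {"api": "jog_arm", "payload": {"plan": "0 0 0 2.5 2.6 0 0;0 0 0 1.7 1.8 0 0;0 0 0 0.9 0.9 0 0;0 0 0 0.4 0.36 0 0;0 0 0 0 0 0 0"}}

```text
time_s: 11.88
position: [0.6211, -0.0215, 0.2258]
tool_rot: [[0.995, -0.101, -0.002], [-0.101, -0.995, 0.001], [-0.002, -0.0, -1.0]]
ft_force: [-0.3, 0.2, 0.3]
grip_width: 0.0857
gripper_force: 0.0
```

```bash
python3 - <<'E'
from h import *
go(.6225,-.0206,.118)
E
```

```text
t 11.88 p [ 0.6211 -0.0215  0.2258] psi -5.77 tilt [-0.0024 -0.0003] w 0.0857 F [-0.3  0.2  0.3] gf 0.0
  rz -0.07 shift cm [ 0.13 -0.11 10.78]
```

View pics/s2.png

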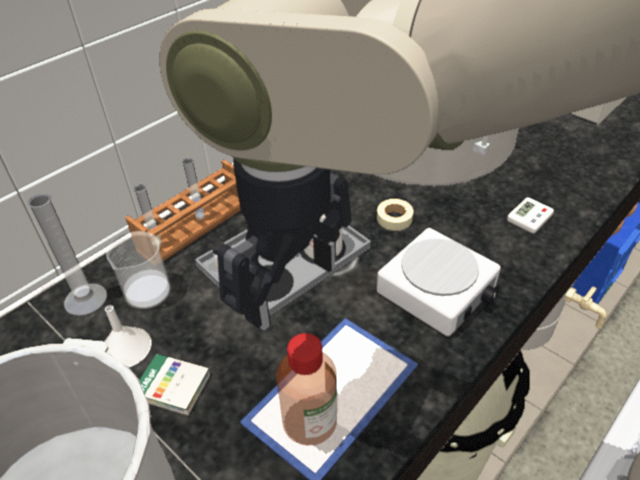

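>>> {"api": "jog_arm", "payload": {"plan": "0 0 0 0.13 -0.1 1 0;0 0 0 0 0 2 0;0 0 0 0 0 2.5 0;0 0 0 0 0 2.3 0;0 0 0 0 0 1.5 0;0 0 0 0 0 1 0;0 0 0 0 0 0.5 0;0 0 0 0 0 0 0;0 0 0 0 0 0 60;0 0 0 0 0 0 90"}}

```text
time_s: 12.72
position: [0.6228, -0.0199, 0.1205]
tool_rot: [[0.995, -0.099, 0.002], [-0.099, -0.995, -0.0], [0.002, 0.0, -1.0]]
ft_force: [-0.1, -0.4, 0.6]
grip_width: 0.0642
gripper_force: 0.0
```

>>> {"api": "jog_arm", "payload": {"plan": "0 0 0 0 0 0 110;0 0 0 0 0 0 130;0 0 0 0 0 0 255;0 0 0 0 0 0 255;0 0 0 0 0 0 255;0 0 0 0 0 0 255;0 0 0 0 0 0 255;0 0 0 0 0 0 255"}}

```text
time_s: 13.38
position: [0.6227, -0.0203, 0.1205]
tool_rot: [[0.995, -0.1, 0.002], [-0.1, -0.995, -0.001], [0.002, 0.001, -1.0]]
ft_force: [-1.5, 0.0, 5.4]
grip_width: 0.0341
gripper_force: 68.3
```

```bash
python3 - <<'E'
from h import *
go(.438,.1125,.118,2.45)
E
```

```text
t 13.38 p [ 0.6227 -0.0203  0.1205] psi -5.71 tilt [0.0018 0.0007] w 0.0341 F [-1.5  0.   5.4] gf 68.3
  rz -8.16 shift cm [-17.89 -14.06   0.25]
```

>>> {"api": "jog_arm", "payload": {"plan": "0 0 0 0 0 -0.3 255;0 0 0 0 0 -0.5 255;0 0 0 0 0 -0.8 255;0 0 0 0 0 -1 255;0 0 0 0 0 -1 255;0 0 0 0 0 -0.7 255;0 0 0 0 0 -0.3 255;0 0 0 0 0 0 255"}}

```text
time_s: 14.05
position: [0.6227, -0.02, 0.1664]
tool_rot: [[0.995, -0.099, 0.002], [-0.099, -0.995, -0.0], [0.002, 0.0, -1.0]]
ft_force: [-0.2, 0.6, -5.3]
grip_width: 0.0344
gripper_force: 68.2
```

```bash
python3 - <<'E'
from h import *
go(.438,.1125,.118,2.45)
im=imaging.get_image("wrist"); save(im,"w3.png")
E
```

```text
t 14.05 p [ 0.6227 -0.02    0.1664] psi -5.7 tilt [0.0018 0.0002] w 0.0344 F [-0.2  0.6 -5.3] gf 68.2
  rz -8.15 shift cm [-17.89 -14.03   4.84]
```

View pics/w3.png

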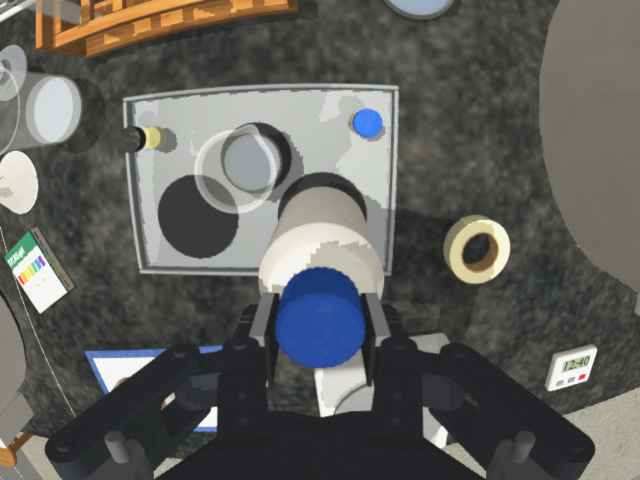

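>>> {"api": "jog_arm", "payload": {"plan": "0 0 -2 0 0 0 255;0 0 -3 0 0 0 255;0 0 -3.15 0 0 0 255;0 0 0 -0.48 -0.38 0 255;0 0 0 -0.95 -0.75 0 255;0 0 0 -1.42 -1.12 0 255;0 0 0 -1.58 -1.24 0 255;0 0 0 -1.58 -1.24 0 255;0 0 0 -1.58 -1.24 0 255;0 0 0 -1.58 -1.24 0 255"}}

```text
time_s: 14.93
position: [0.5263, 0.0489, 0.165]
tool_rot: [[0.999, 0.041, -0.001], [0.041, -0.999, 0.0], [-0.001, -0.0, -1.0]]
ft_force: [0.0, -0.0, -4.6]
grip_width: 0.0341
gripper_force: 68.3
```

>>> {"api": "jog_arm", "payload": {"plan": "0 0 0 -1.58 -1.24 0 255;0 0 0 -1.58 -1.24 0 255;0 0 0 -1.58 -1.24 0 255;0 0 0 -1.58 -1.24 0 255;0 0 0 -1.27 -1 0 255;0 0 0 -0.8 -0.6 0 255;0 0 0 -0.33 -0.26 0 255;0 0 0 0 0 0 255;0 0 0 0 0 0 255"}}

```text
time_s: 15.68
position: [0.4383, 0.1123, 0.1654]
tool_rot: [[0.999, 0.042, 0.001], [0.042, -0.999, -0.0], [0.001, 0.0, -1.0]]
ft_force: [1.2, 0.2, -4.7]
grip_width: 0.0343
gripper_force: 68.4
```

>>> {"api": "jog_arm", "payload": {"plan": "0 0 0 0 0 0.6 255;0 0 0 0 0 1 255;0 0 0 0 0 1 255;0 0 0 0 0 0.8 255;0 0 0 0 0 0.5 255;0 0 0 0 0 0.3 255;0 0 0 0 0 0.2 255;0 0 0 0 0 0.1 255;0 0 0 0 0 0 255"}}

```text
time_s: 16.43
position: [0.4378, 0.1125, 0.1204]
tool_rot: [[0.999, 0.043, 0.0], [0.043, -0.999, -0.0], [0.0, 0.0, -1.0]]
ft_force: [-0.2, -0.1, -5.2]
grip_width: 0.0339
gripper_force: 68.3
```

>>> {"api": "jog_arm", "payload": {"plan": "0 0 0 0 0 0.1 255;0 0 0 0 0 0.05 255;0 0 0 0 0 0 255"}}

```text
time_s: 16.68
position: [0.438, 0.1126, 0.1195]
tool_rot: [[0.999, 0.043, 0.001], [0.043, -0.999, -0.0], [0.001, 0.0, -1.0]]
ft_force: [-1.1, 0.6, 3.9]
grip_width: 0.0338
gripper_force: 69.4
```

>>> {"api": "jog_arm", "payload": {"plan": "0 0 0 0 0 0 110;0 0 0 0 0 0 80;0 0 0 0 0 0 50;0 0 0 0 0 0 20;0 0 0 0 0 0 0;0 0 0 0 0 0 0;0 0 0 0 0 -0.5 0;0 0 0 0 0 -1.5 0;0 0 0 0 0 -2.5 0;0 0 0 0 0 -2.5 0"}}

```text
time_s: 17.52
position: [0.4373, 0.1125, 0.1897]
tool_rot: [[0.999, 0.043, -0.002], [0.043, -0.999, 0.0], [-0.002, -0.0, -1.0]]
ft_force: [0.0, 0.3, -0.3]
grip_width: 0.0853
gripper_force: 0.0
```

>>> {"api": "jog_arm", "payload": {"plan": "0 0 0 0 0 -1.5 0;0 0 2 0 0 -0.5 0;0 0 3 0 0 0 0;0 0 3.15 0.6 0 0 0;0 0 0 1.2 0.5 0 0;0 0 0 2 0.8 0 0;0 0 0 2 0.8 0 0;0 0 0 2 0.8 0 0;0 0 0 1.5 0.6 0 0;0 0 0 1 0.4 0 0"}}

```text
time_s: 18.35
position: [0.5381, 0.0625, 0.2086]
tool_rot: [[0.995, -0.099, 0.0], [-0.099, -0.995, -0.0], [0.0, 0.0, -1.0]]
ft_force: [-1.0, -0.6, -0.2]
grip_width: 0.0851
gripper_force: 0.0
```

>>> {"api": "jog_arm", "payload": {"plan": "0 0 0 0.5 0.2 0 0;0 0 0 0 0 0 0"}}

```text
time_s: 18.52
position: [0.5417, 0.0608, 0.2086]
tool_rot: [[0.995, -0.099, -0.0], [-0.099, -0.995, -0.0], [-0.0, 0.0, -1.0]]
ft_force: [0.3, -0.2, 0.5]
grip_width: 0.0854
gripper_force: 0.0
```

```bash
python3 - <<'E'
from h import *
go(.678,.029,.150)
for c in ["wrist","top"]:
    im=imaging.get_image(c); save(im,c+"4.png")
    print(c,[(round(r["confidence"],2),np.round(r["bbox"])) for r in models.outline_of(c,"beaker")[:2]],[(round(r["confidence"],2),np.round(r["at"],1)) for r in models.tip_of(c,"beaker")[:2]],im["cx"],im["cy"],im["fov_y"],im["world_from_camera"].round(4).tolist())
E
```

```text
t 18.52 p [0.5417 0.0608 0.2086] psi -5.7 tilt [-0.0003  0.    ] w 0.0854 F [ 0.3 -0.2  0.5] gf 0.0
  rz -0.0 shift cm [13.87  1.81  5.86]
wrist [(0.75, array([344.,  50.,  72.,  79.]))] [(0.95, array([339.7,  61.2]))] 319.46249329174236 239.9051321469171 65.70646984690485 [[-0.0995, -0.948, -0.3024, 0.6187], [-0.995, 0.0948, 0.0301, 0.0521], [0.0002, 0.3039, -0.9527, 0.3512], [0.0, 0.0, 0.0, 1.0]]
top [(0.5, array([303., 172.,  26.,  22.]))] [(0.63, array([390.8, 226.6])), (0.51, array([300.4, 185.3]))] 316.94472645726205 231.48249867593532 57.44438755098884 [[-0.0286, -0.9924, 0.1197, 0.4642], [-0.9992, 0.0251, -0.0307, 0.0262], [0.0275, -0.1205, -0.9923, 0.9212], [0.0, 0.0, 0.0, 1.0]]
```

View pics/wrist4.png

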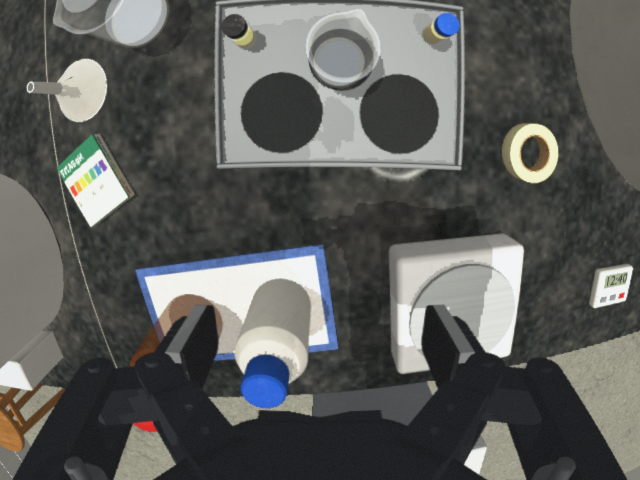

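```bash
cat >> h.py <<'E'
def watz(im,uv,z):
    f=240/np.tan(np.radians(im["fov_y"]/2)); T=im["world_from_camera"]; d=np.atleast_2d(np.asarray(uv,float))-[im["cx"],im["cy"]]
    r=np.linalg.norm(d,axis=1); th=r/f; R=np.c_[d/r[:,None]*np.sin(th)[:,None],np.cos(th)]@T[:3,:3].T
    return T[:3,3]+R*((z-T[2,3])/R[:,2])[:,None]
E
python3 - <<'E'
from h import *
im=imaging.get_image("wrist")
print("beaker base",watz(im,[339.7,61.2],.004).round(4),"top im",atz(imaging.get_image("top"),[300.4,185.3],.004).round(4))
g=im["pixels"].sum(2); m=(g<150).astype(np.uint8)
n,l,s,c=cv2.connectedComponentsWithStats(m)
k,L=[],["l","r"]
for (u,v) in [(281,112),(400,114)]:
    i=l[v,u]; e=cv2.findContours((l==i).astype(np.uint8),cv2.RETR_EXTERNAL,cv2.CHAIN_APPROX_NONE)[0][0][:,0]
    P=watz(im,e,.004); print(s[i],cv2.fitEllipse((P[:,:2]*1000).astype(np.float32)))
# plate edge
P=watz(im,[[411,320],[515,315],[465,264],[430,285],[500,275],[420,350],[510,345]],.06); print(P.round(4).tolist())
A=np.c_[2*P[:,:2],np.ones(len(P))]; x=np.linalg.lstsq(A,(P[:,:2]**2).sum(1),rcond=None)[0]; print("plate",x[:2],np.sqrt(x[2]+x[0]**2+x[1]**2))
cv2.imwrite("pics/pl.png",cv2.resize(im["pixels"][225:385,380:540,::-1],None,fx=3.5,fy=3.5,interpolation=cv2.INTER_CUBIC))
E
```

```text
beaker base [[0.6762 0.0287 0.004 ]] top im [[0.6751 0.0303 0.004 ]]
[     0      0    640    480 235605] ((8.72775650024414, -336.90557861328125), (64.00221252441406, 122.64604949951172), 151.08766174316406)
[     0      0    640    480 235605] ((8.72775650024414, -336.90557861328125), (64.00221252441406, 122.64604949951172), 151.08766174316406)
[[0.4398, -0.0139, 0.06], [0.4277, -0.1237, 0.06], [0.4899, -0.0643, 0.06], [0.4735, -0.0314, 0.06], [0.4745, -0.1012, 0.06], [0.4042, -0.0235, 0.06], [0.3915, -0.1234, 0.06]]
plate [ 0.42905254 -0.07144227] 0.05791322552306374
```

View pics/pl.png

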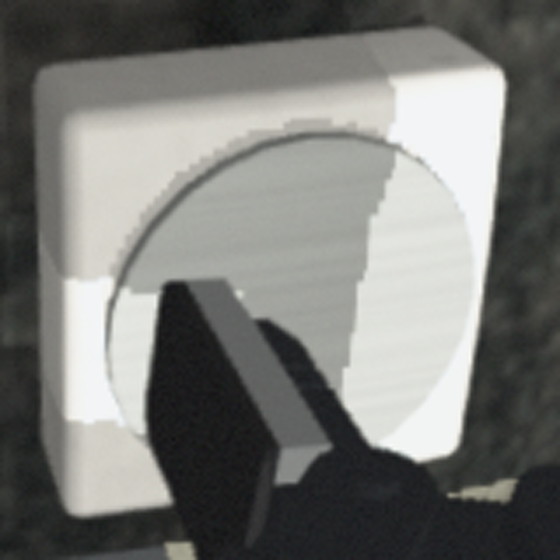

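```bash
python3 - <<'E'
from h import *
im=imaging.get_image("wrist")
P=watz(im,np.array([[107,345],[310,132],[473,270],[140,430],[440,400],[400,150],[170,210]])/3.5+[380,225],.06)
A=np.c_[2*P[:,:2],np.ones(len(P))]; x=np.linalg.lstsq(A,(P[:,:2]**2).sum(1),rcond=None)[0]; print("plate",x[:2],np.sqrt(x[2]+x[0]**2+x[1]**2))
go(.6765,.029,.027)
E
```

```text
plate [ 0.43405011 -0.06969881] 0.0555057865956563
t 18.97 p [0.5409 0.0615 0.209 ] psi -5.69 tilt [ 0.0002 -0.    ] w 0.0854 F [-0.   0.2 -0.2] gf 0.0
  rz 0.01 shift cm [13.82  1.89 18.2 ]
```

>>> {"api": "jog_arm", "payload": {"plan": "0 0 0 1 0.13 0 0;0 0 0 2 0.28 0 0;0 0 0 2.8 0.38 0 0;0 0 0 2.8 0.38 0 0;0 0 0 2.6 0.35 0 0;0 0 0 1.6 0.22 0 0;0 0 0 0.8 0.12 0.8 0;0 0 0 0.22 0.03 1.6 0;0 0 0 0 0 2.2 0;0 0 0 0 0 2.2 0"}}

```text
time_s: 19.8
position: [0.6763, 0.0291, 0.1397]
tool_rot: [[0.995, -0.099, 0.0], [-0.099, -0.995, 0.0], [0.0, -0.0, -1.0]]
ft_force: [0.1, 0.4, -0.3]
grip_width: 0.0856
gripper_force: 0.0
```

>>> {"api": "jog_arm", "payload": {"plan": "0 0 0 0 0 2 0;0 0 0 0 0 1.2 0;0 0 0 0 0 0 0"}}

```text
time_s: 20.05
position: [0.6748, 0.0293, 0.1054]
tool_rot: [[0.995, -0.099, -0.006], [-0.099, -0.995, 0.001], [-0.006, -0.0, -1.0]]
ft_force: [-0.4, -0.4, -0.3]
grip_width: 0.085
gripper_force: 0.0
```

```bash
python3 - <<'E'
from h import *
go(.6765,.029,.024)
im=imaging.get_image("wrist"); save(im,"w5.png")
print([(round(r["confidence"],2),watz(im,r["at"],.004).round(4)) for r in models.tip_of("wrist","beaker")[:2]])
E
```

```text
t 20.05 p [0.6748 0.0293 0.1054] psi -5.69 tilt [-0.0062 -0.0002] w 0.085 F [-0.4 -0.4 -0.3] gf 0.0
  rz 0.01 shift cm [0.18 0.01 8.14]
[(0.68, array([[0.6798, 0.0255, 0.004 ]]))]
```

View pics/w5.png

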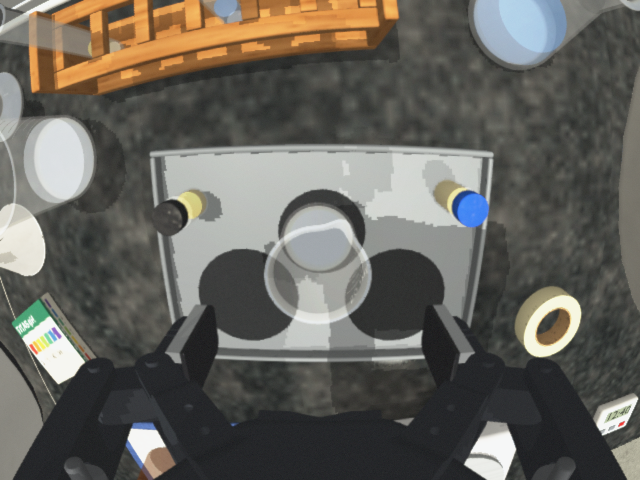

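```bash
python3 - <<'E'
from h import *
im=imaging.get_image("wrist")
print(watz(im,[318,237],.008).round(4),watz(im,[318,272],.074).round(4),"pads",watz(im,[[248,294],[394,294]],.004).round(4))
go(.677,.029,.024)
E
```

```text
[[0.6783 0.0288 0.008 ]] [[0.6798 0.0284 0.074 ]] pads [[ 0.6378  0.0856  0.004 ]
 [ 0.6269 -0.0232  0.004 ]]
t 20.2 p [0.6769 0.0289 0.1098] psi -5.69 tilt [0.0013 0.    ] w 0.0851 F [ 0.5 -0.7  1.1] gf 0.0
  rz 0.01 shift cm [ 0.01 -0.01  8.58]
```

>>> {"api": "jog_arm", "payload": {"plan": "0 0 0 0.12 0.04 1 0;0 0 0 0 0 1.5 0;0 0 0 0 0 1.8 0;0 0 0 0 0 1.8 0;0 0 0 0 0 1.2 0;0 0 0 0 0 0.8 0;0 0 0 0 0 0.4 0;0 0 0 0 0 0 0;0 0 0 0 0 0 40;0 0 0 0 0 0 60", "grip_force": 20}}

```text
time_s: 21.03
position: [0.6784, 0.0283, 0.0249]
tool_rot: [[0.995, -0.099, 0.002], [-0.099, -0.995, -0.0], [0.002, 0.0, -1.0]]
ft_force: [0.2, 1.2, -0.5]
grip_width: 0.0658
gripper_force: 0.0
```

>>> {"api": "jog_arm", "payload": {"plan": "0 0 0 0 0 0 80;0 0 0 0 0 0 90;0 0 0 0 0 0 100;0 0 0 0 0 0 110;0 0 0 0 0 0 130;0 0 0 0 0 0 150;0 0 0 0 0 0 150;0 0 0 0 0 0 150"}}

```text
time_s: 21.7
position: [0.6781, 0.0285, 0.0243]
tool_rot: [[0.995, -0.099, 0.001], [-0.099, -0.995, 0.0], [0.001, -0.0, -1.0]]
ft_force: [-0.5, 2.2, 5.8]
grip_width: 0.0498
gripper_force: 16.6
```

```bash
python3 - <<'E'
from h import *
go(.434,-.068,.13)
E
```

```text
t 21.7 p [0.6781 0.0285 0.0243] psi -5.7 tilt [ 0.0008 -0.0003] w 0.0498 F [-0.5  2.2  5.8] gf 16.6
  rz 0.0 shift cm [-23.33  12.03 -10.57]
```

>>> {"api": "jog_arm", "payload": {"plan": "0 0 0 0 0 -0.3 150;0 0 0 0 0 -0.7 150;0 0 0 0 0 -1.2 150;0 0 0 0 0 -1.6 150;0 0 0 0 0 -1.8 150;0 0 0 0 0 -1.8 150;0 0 0 0 0 -1.4 150;0 0 0 0 0 -1 150;0 0 0 0 0 -0.6 150;0 0 0 0 0 0 150"}}

```text
time_s: 22.53
position: [0.6783, 0.0281, 0.1294]
tool_rot: [[0.995, -0.099, 0.002], [-0.099, -0.995, -0.0], [0.002, 0.0, -1.0]]
ft_force: [-0.0, 0.6, -0.4]
grip_width: 0.0497
gripper_force: 17.4
```

```bash
python3 - <<'E'
from h import *
go(.434,-.068,.13)
E
```

```text
t 22.53 p [0.6783 0.0281 0.1294] psi -5.71 tilt [0.0023 0.0002] w 0.0497 F [-0.   0.6 -0.4] gf 17.4
  rz -0.01 shift cm [-23.35  11.99  -0.06]
```

>>> {"api": "jog_arm", "payload": {"plan": "0 0 0 -0.6 0.31 0 150;0 0 0 -1.2 0.62 0 150;0 0 0 -1.8 0.92 0 150;0 0 0 -2.07 1.06 0 150;0 0 0 -2.07 1.06 0 150;0 0 0 -2.07 1.06 0 150;0 0 0 -2.07 1.06 0 150;0 0 0 -2.07 1.06 0 150;0 0 0 -2.07 1.06 0 150;0 0 0 -2.07 1.06 0 150"}}

```text
time_s: 23.37
position: [0.4865, -0.0461, 0.1269]
tool_rot: [[0.995, -0.099, -0.002], [-0.099, -0.995, 0.001], [-0.002, -0.0, -1.0]]
ft_force: [0.7, -0.4, -0.4]
grip_width: 0.0502
gripper_force: 17.4
```

>>> {"api": "jog_arm", "payload": {"plan": "0 0 0 -2.07 1.06 0 150;0 0 0 -1.65 0.85 0 150;0 0 0 -1.1 0.57 0 150;0 0 0 -0.45 0.24 0 150;0 0 0 0 0 0 150;0 0 0 0 0 0 150"}}

```text
time_s: 23.87
position: [0.4337, -0.0678, 0.1277]
tool_rot: [[0.995, -0.1, -0.0], [-0.1, -0.995, 0.0], [-0.0, -0.0, -1.0]]
ft_force: [-0.2, -0.5, -0.4]
grip_width: 0.0495
gripper_force: 17.4
```

```bash
python3 - <<'E'
from h import *
go(.434,-.068,.0803)
im=imaging.get_image("scene"); save(im,"s6.png")
E
```

```text
t 23.87 p [ 0.4337 -0.0678  0.1277] psi -5.73 tilt [-0.0001 -0.0001] w 0.0495 F [-0.2 -0.5 -0.4] gf 17.4
  rz -0.03 shift cm [0.03 0.02 4.74]
```

View pics/s6.png

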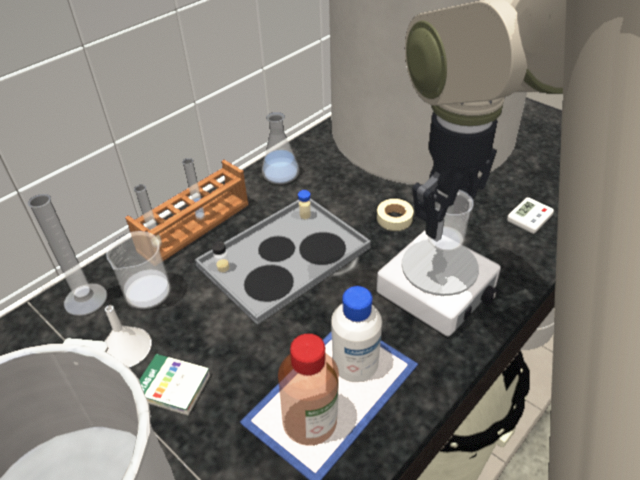

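>>> {"api": "jog_arm", "payload": {"plan": "0 0 0 0 0 0.5 150;0 0 0 0 0 1 150;0 0 0 0 0 1.2 150;0 0 0 0 0 1 150;0 0 0 0 0 0.5 150;0 0 0 0 0 0.3 150;0 0 0 0 0 0.1 150;0 0 0 0 0 0 150"}}

```text
time_s: 24.58
position: [0.4338, -0.0678, 0.0818]
tool_rot: [[0.995, -0.099, 0.0], [-0.099, -0.995, -0.0], [0.0, -0.0, -1.0]]
ft_force: [0.1, 0.1, 0.5]
grip_width: 0.0502
gripper_force: 17.4
```

>>> {"api": "jog_arm", "payload": {"plan": "0 0 0 0 0 0.1 150;0 0 0 0 0 0 150;0 0 0 0 0 0 150"}}

```text
time_s: 24.83
position: [0.4337, -0.0679, 0.0811]
tool_rot: [[0.995, -0.099, 0.001], [-0.099, -0.995, -0.0], [0.001, 0.0, -1.0]]
ft_force: [-0.3, 0.2, -0.4]
grip_width: 0.0496
gripper_force: 17.4
```

```bash
python3 - <<'E'
from h import *
go(.434,-.068,.0803)
E
```

```text
t 24.83 p [ 0.4337 -0.0679  0.0811] psi -5.71 tilt [0.0006 0.0002] w 0.0496 F [-0.3  0.2 -0.4] gf 17.4
  rz -0.01 shift cm [0.03 0.01 0.08]
```

>>> {"api": "jog_arm", "payload": {"plan": "0 0 0 0 0 0.1 150;0 0 0 0 0 0 150"}}

```text
time_s: 25.0
position: [0.4338, -0.0678, 0.0802]
tool_rot: [[0.995, -0.099, 0.001], [-0.099, -0.995, -0.0], [0.001, 0.0, -1.0]]
ft_force: [-1.0, -0.1, 3.8]
grip_width: 0.0497
gripper_force: 16.6
```

Contact. Release gently and rise.

>>> {"api": "jog_arm", "payload": {"plan": "0 0 0 0 0 0 85;0 0 0 0 0 0 70;0 0 0 0 0 0 55;0 0 0 0 0 0 30;0 0 0 0 0 0 0;0 0 0 0 0 0 0;0 0 0 0 0 -0.5 0;0 0 0 0 0 -1.5 0;0 0 0 0 0 -2.5 0;0 0 0 0 0 -3 0"}}

```text
time_s: 25.83
position: [0.4328, -0.0675, 0.1552]
tool_rot: [[0.995, -0.099, -0.003], [-0.099, -0.995, 0.001], [-0.003, -0.001, -1.0]]
ft_force: [0.2, -1.5, -0.5]
grip_width: 0.0854
gripper_force: 0.0
```

>>> {"api": "jog_arm", "payload": {"plan": "0 0 0 0 0 -3 0;0 0 -2 0 0 -2.5 0;0 0 -3 0 0 -1.5 0;0 0 -3.15 0 0 -0.5 0;0 0 0 0 0 0 0"}}

```text
time_s: 26.25
position: [0.4339, -0.0679, 0.2315]
tool_rot: [[0.999, 0.045, 0.003], [0.045, -0.999, -0.001], [0.003, 0.002, -1.0]]
ft_force: [0.6, -0.4, -0.0]
grip_width: 0.0855
gripper_force: 0.0
```

```bash
python3 - <<'E'
from h import *
go(.438,.1126,.119,2.45)
im=caps("top"); caps("scene")
# pads in top image
g=im["pixels"].max(2)
for (x,y) in [(.638,.0885),(.6227,-.021)]:
    pass
W=pts(im); m=((g<45)&(W[...,0]>.585)&(W[...,0]<.74)&(W[...,1]>-.08)&(W[...,1]<.14)&(W[...,2]<.012)).astype(np.uint8)
n,l,s,c=cv2.connectedComponentsWithStats(m)
for i in range(1,n):
    if s[i,4]>100:
        e=cv2.findContours((l==i).astype(np.uint8),cv2.RETR_EXTERNAL,cv2.CHAIN_APPROX_NONE)[0][0][:,0]
        print(s[i,4],cv2.fitEllipse((atz(im,e,.004)[:,:2]*1000).astype(np.float32)))
cv2.imwrite("pics/t7.png",cv2.resize(im["pixels"][130:350,170:430,::-1],None,fx=2.5,fy=2.5,interpolation=cv2.INTER_CUBIC))
E
```

```text
t 26.25 p [ 0.4339 -0.0679  0.2315] psi 2.56 tilt [0.003  0.0015] w 0.0855 F [ 0.6 -0.4 -0. ] gf 0.0
  rz 0.11 shift cm [  1.18 -18.02  11.25]
top large 385 (426.5, 212.1) 18.7 [0.4264 0.2113 0.1589]
top small 263 (440.5, 112.2) 15.9 [0.4408 0.1119 0.1435]
scene large 849 (425.3, 211.7) 19.3 [0.4233 0.2135 0.1576]
scene small 559 (438.6, 113.7) 17.5 [0.4373 0.1151 0.1419]
```

View pics/t7.png

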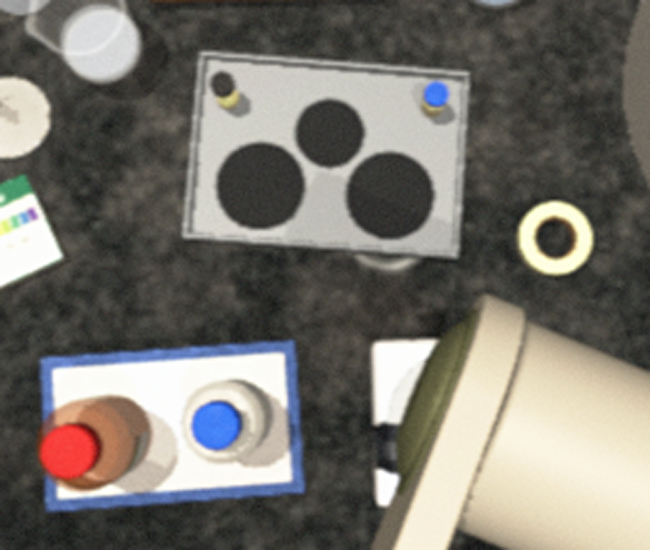

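>>> {"api": "jog_arm", "payload": {"plan": "0 0 0.1 0.1 -0.7 0 0;0 0 0 0.1 -1.5 0 0;0 0 0 0.1 -2.3 0 0;0 0 0 0.2 -2.7 0 0;0 0 0 0.2 -2.7 0 0;0 0 0 0.2 -2.7 0 0;0 0 0 0.2 -2.5 0 0;0 0 0 0.1 -1.6 0 0;0 0 0 0.1 -0.9 0 0;0 0 0 0 -0.4 0 0", "grip_force": 70}}

```text
time_s: 27.18
position: [0.4388, 0.1138, 0.2293]
tool_rot: [[0.999, 0.042, -0.001], [0.042, -0.999, 0.0], [-0.001, -0.0, -1.0]]
ft_force: [-0.1, 0.2, 0.2]
grip_width: 0.0852
gripper_force: 0.0
```

>>> {"api": "jog_arm", "payload": {"plan": "0 0 0 0 0 0 0;0 0 0 0 0 0 0"}}

```text
time_s: 27.35
position: [0.4391, 0.1121, 0.2296]
tool_rot: [[0.999, 0.04, -0.001], [0.04, -0.999, -0.0], [-0.001, 0.0, -1.0]]
ft_force: [0.4, -0.5, -0.4]
grip_width: 0.0853
gripper_force: 0.0
```

```bash
python3 - <<'E'
from h import *
go(.439,.1126,.119,2.45)
im=imaging.get_image("top")
P=atz(im,np.array([[260,186],[390,195],[330,133]])/2.5+[170,130],.004); print(P.round(4).tolist())
m=caps("scene")
E
```

```text
t 27.35 p [0.4391 0.1121 0.2296] psi 2.31 tilt [-0.0005  0.0002] w 0.0853 F [ 0.4 -0.5 -0.4] gf 0.0
  rz -0.14 shift cm [-1.000e-02 -5.000e-02  1.106e+01]
[[0.635, 0.0873, 0.004], [0.6246, -0.0228, 0.004], [0.6796, 0.0268, 0.004]]
scene large 847 (425.5, 211.9) 19.4 [0.4235 0.2136 0.1575]
scene small 546 (438.6, 114.0) 17.3 [0.4374 0.1155 0.1419]
```

>>> {"api": "jog_arm", "payload": {"plan": "0 0 0 0 0 1 0;0 0 0 0 0 2 0;0 0 0 0 0 2.5 0;0 0 0 0 0 2.4 0;0 0 0 0 0 1.6 0;0 0 0 0 0 1 0;0 0 0 0 0 0.5 0;0 0 0 0 0 0 0;0 0 0 0 0 0 60;0 0 0 0 0 0 90"}}

```text
time_s: 28.28
position: [0.4396, 0.1124, 0.1206]
tool_rot: [[0.999, 0.04, 0.001], [0.04, -0.999, 0.0], [0.001, 0.0, -1.0]]
ft_force: [0.1, 0.1, 0.7]
grip_width: 0.0637
gripper_force: 0.0
```

>>> {"api": "jog_arm", "payload": {"plan": "0 0 0 0 0 0 110;0 0 0 0 0 0 130;0 0 0 0 0 0 255;0 0 0 0 0 0 255;0 0 0 0 0 0 255;0 0 0 0 0 0 255;0 0 0 0 0 0 255;0 0 0 0 0 0 255"}}

```text
time_s: 28.95
position: [0.4395, 0.1125, 0.1207]
tool_rot: [[0.999, 0.041, 0.002], [0.041, -0.999, -0.0], [0.001, 0.0, -1.0]]
ft_force: [-1.8, -0.1, 6.0]
grip_width: 0.0337
gripper_force: 70.0
```

```bash
python3 - <<'E'
from h import *
go(.6232,-.021,.166)
E
```

```text
t 28.95 p [0.4395 0.1125 0.1207] psi 2.35 tilt [0.0015 0.0003] w 0.0337 F [-1.8 -0.1  6. ] gf 70.0
  rz 8.05 shift cm [19.61 11.46 -4.53]
```

>>> {"api": "jog_arm", "payload": {"plan": "0 0 0 0 0 -0.3 255;0 0 0 0 0 -0.5 255;0 0 0 0 0 -0.8 255;0 0 0 0 0 -1 255;0 0 0 0 0 -1 255;0 0 0 0 0 -0.7 255;0 0 0 0 0 -0.3 255;0 0 2 0 0 0 255;0 0 3 0 0 0 255;0 0 3.05 0 0 0 255"}}

```text
time_s: 29.78
position: [0.4389, 0.1126, 0.1657]
tool_rot: [[0.995, -0.102, -0.001], [-0.102, -0.995, 0.0], [-0.001, 0.0, -1.0]]
ft_force: [-0.2, -0.2, -6.0]
grip_width: 0.0335
gripper_force: 69.6
```

>>> {"api": "jog_arm", "payload": {"plan": "0 0 0 0.5 0.3 0 255;0 0 0 1 0.6 0 255;0 0 0 1.5 0.88 0 255;0 0 0 1.75 1.02 0 255;0 0 0 1.75 1.02 0 255;0 0 0 1.75 1.02 0 255;0 0 0 1.75 1.02 0 255;0 0 0 1.75 1.02 0 255;0 0 0 1.75 1.02 0 255;0 0 0 1.75 1.02 0 255"}}

```text
time_s: 30.62
position: [0.5834, 0.0071, 0.1654]
tool_rot: [[0.995, -0.098, -0.0], [-0.098, -0.995, -0.0], [-0.0, 0.0, -1.0]]
ft_force: [-0.3, -0.6, -4.9]
grip_width: 0.034
gripper_force: 69.7
```

>>> {"api": "jog_arm", "payload": {"plan": "0 0 0 1.75 1.02 0 255;0 0 0 1.35 0.8 0 255;0 0 0 0.9 0.5 0 255;0 0 0 0.36 0.22 0 255;0 0 0 0 0 0 255;0 0 0 0 0 0 255"}}

```text
time_s: 31.12
position: [0.6227, -0.0211, 0.1654]
tool_rot: [[0.995, -0.099, -0.001], [-0.099, -0.995, 0.0], [-0.001, -0.0, -1.0]]
ft_force: [-0.3, -0.2, -5.2]
grip_width: 0.0336
gripper_force: 69.7
```

```bash
python3 - <<'E'
from h import *
go(.6232,-.021,.1217)
im=imaging.get_image("wrist"); save(im,"w8.png")
E
```

```text
t 31.12 p [ 0.6227 -0.0211  0.1654] psi -5.68 tilt [-0.001  -0.0002] w 0.0336 F [-0.3 -0.2 -5.2] gf 69.7
  rz 0.02 shift cm [ 0.05 -0.01  4.37]
```

View pics/w8.png

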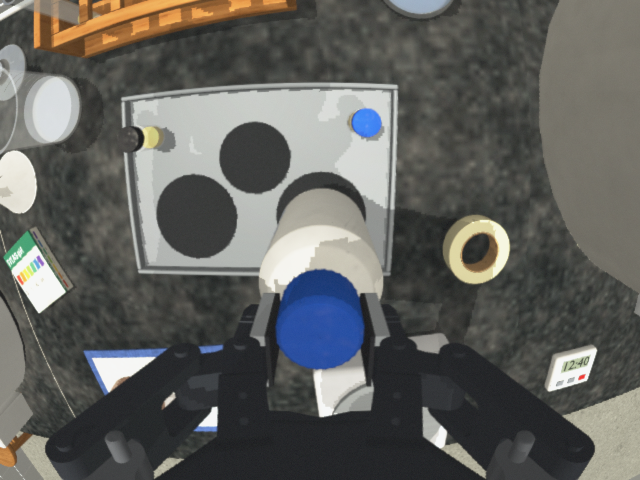

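Matches the earlier lift picture (w3) almost exactly. Lower.

>>> {"api": "jog_arm", "payload": {"plan": "0 0 0 0.03 0 0.6 255;0 0 0 0 0 1 255;0 0 0 0 0 1 255;0 0 0 0 0 0.8 255;0 0 0 0 0 0.4 255;0 0 0 0 0 0.25 255;0 0 0 0 0 0.15 255;0 0 0 0 0 0 255"}}

```text
time_s: 31.83
position: [0.6232, -0.021, 0.1237]
tool_rot: [[0.995, -0.099, -0.0], [-0.099, -0.995, 0.0], [-0.0, -0.0, -1.0]]
ft_force: [0.5, -0.2, -4.8]
grip_width: 0.034
gripper_force: 69.7
```

>>> {"api": "jog_arm", "payload": {"plan": "0 0 0 0 0 0.1 255;0 0 0 0 0 0 255"}}

```text
time_s: 32.0
position: [0.6233, -0.021, 0.123]
tool_rot: [[0.995, -0.099, 0.001], [-0.099, -0.995, -0.0], [0.001, 0.0, -1.0]]
ft_force: [-1.0, -0.6, -5.4]
grip_width: 0.0335
gripper_force: 69.7
```

>>> {"api": "jog_arm", "payload": {"plan": "0 0 0 0 0 0.1 255;0 0 0 0 0 0 255"}}

```text
time_s: 32.17
position: [0.6232, -0.021, 0.1218]
tool_rot: [[0.995, -0.099, 0.0], [-0.099, -0.995, -0.0], [0.0, 0.0, -1.0]]
ft_force: [0.1, -0.7, -5.2]
grip_width: 0.034
gripper_force: 69.7
```

>>> {"api": "jog_arm", "payload": {"plan": "0 0 0 0 0 0.08 255;0 0 0 0 0 0 255"}}

```text
time_s: 32.33
position: [0.6234, -0.0209, 0.1218]
tool_rot: [[0.995, -0.099, 0.001], [-0.099, -0.995, -0.0], [0.001, 0.0, -1.0]]
ft_force: [-1.3, 1.1, 0.8]
grip_width: 0.0333
gripper_force: 70.3
```

Contact. Release, rise, head for the large bottle.

>>> {"api": "jog_arm", "payload": {"plan": "0 0 0 0 0 0 110;0 0 0 0 0 0 80;0 0 0 0 0 0 50;0 0 0 0 0 0 20;0 0 0 0 0 0 0;0 0 0 0 0 0 0;0 0 0 0 0 -0.5 0;0 0 0 0 0 -1.5 0;0 0 0 0 0 -2.5 0;0 0 0 0 0 -2.8 0"}}

```text
time_s: 33.17
position: [0.6227, -0.0209, 0.1943]
tool_rot: [[0.995, -0.099, -0.002], [-0.099, -0.995, 0.001], [-0.002, -0.0, -1.0]]
ft_force: [0.5, 0.1, 0.2]
grip_width: 0.0852
gripper_force: 0.0
```

>>> {"api": "jog_arm", "payload": {"plan": "0 0 0 0 0 -2 0;0 0 -2 0 0 -1.2 0;0 0 -3 0 0 -0.5 0;0 0 -3.15 0 0 0 0;0 0 0 0 0 0 0"}}

```text
time_s: 33.58
position: [0.6232, -0.021, 0.2319]
tool_rot: [[0.999, 0.045, 0.001], [0.045, -0.999, -0.0], [0.001, 0.0, -1.0]]
ft_force: [-0.2, 0.5, -0.5]
grip_width: 0.0855
gripper_force: 0.0
```

```bash
python3 - <<'E'
from h import *
go(.427,.2125,.133,2.45)
caps("scene"); caps("top")
E
```

```text
t 33.58 p [ 0.6232 -0.021   0.2319] psi 2.56 tilt [0.0011 0.0003] w 0.0855 F [-0.2  0.5 -0.5] gf 0.0
  rz 0.11 shift cm [-18.61 -24.17   9.89]
scene large 846 (425.2, 211.7) 19.2 [0.4234 0.2135 0.1576]
scene small 320 (622.0, -18.9) 17.4 [ 0.6205 -0.0174  0.1424]
top large 385 (426.4, 212.3) 18.8 [0.4263 0.2113 0.1586]
top small 208 (623.6, -20.3) 16.1 [ 0.6236 -0.02    0.1448]
```

>>> {"api": "jog_arm", "payload": {"plan": "0 0 0.1 -0.5 -0.65 0 0;0 0 0 -1.1 -1.4 0 0;0 0 0 -1.6 -2.1 0 0;0 0 0 -1.68 -2.18 0 0;0 0 0 -1.68 -2.18 0 0;0 0 0 -1.68 -2.18 0 0;0 0 0 -1.68 -2.18 0 0;0 0 0 -1.68 -2.18 0 0;0 0 0 -1.68 -2.18 0 0;0 0 0 -1.68 -2.18 0 0"}}

```text
time_s: 34.52
position: [0.4641, 0.168, 0.231]
tool_rot: [[0.999, 0.04, -0.0], [0.04, -0.999, 0.0], [-0.0, -0.0, -1.0]]
ft_force: [0.8, 0.5, 0.4]
grip_width: 0.0852
gripper_force: 0.0
```

>>> {"api": "jog_arm", "payload": {"plan": "0 0 0 -1.68 -2.18 0 0;0 0 0 -1.1 -1.4 0 0;0 0 0 -0.6 -0.8 0 0;0 0 0 -0.3 -0.4 0 0;0 0 0 0 0 0 0;0 0 0 0 0 0 0"}}

```text
time_s: 35.02
position: [0.4274, 0.2127, 0.231]
tool_rot: [[0.999, 0.04, 0.0], [0.04, -0.999, -0.0], [0.0, 0.0, -1.0]]
ft_force: [0.5, 0.7, -1.3]
grip_width: 0.0855
gripper_force: 0.0
```

```bash
python3 - <<'E'
from h import *
go(.4265,.2123,.133,2.45)
im=imaging.get_image("wrist"); save(im,"w9.png")
E
```

```text
t 35.02 p [0.4274 0.2127 0.231 ] psi 2.32 tilt [0.0001 0.0002] w 0.0855 F [ 0.5  0.7 -1.3] gf 0.0
  rz -0.13 shift cm [-0.1   0.04  9.8 ]
```

View pics/w9.png

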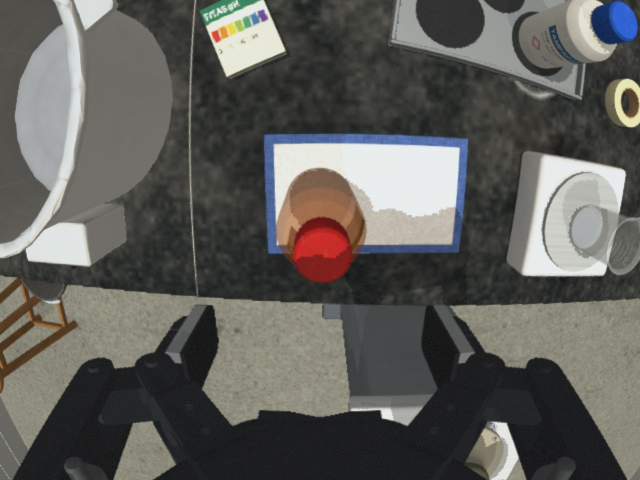

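>>> {"api": "jog_arm", "payload": {"plan": "0 0 -0.1 -0.1 0.04 1 0;0 0 0 0 0 2 0;0 0 0 0 0 2 0;0 0 0 0 0 2 0;0 0 0 0 0 1.4 0;0 0 0 0 0 0.9 0;0 0 0 0 0 0.4 0;0 0 0 0 0 0 0;0 0 0 0 0 0 50;0 0 0 0 0 0 70"}}

```text
time_s: 35.9
position: [0.4266, 0.2127, 0.1348]
tool_rot: [[0.999, 0.043, 0.002], [0.043, -0.999, 0.0], [0.002, -0.0, -1.0]]
ft_force: [0.4, 0.5, -0.3]
grip_width: 0.0636
gripper_force: 0.0
```

>>> {"api": "jog_arm", "payload": {"plan": "0 0 0 0 0 0 90;0 0 0 0 0 0 110;0 0 0 0 0 0 255;0 0 0 0 0 0 255;0 0 0 0 0 0 255;0 0 0 0 0 0 255;0 0 0 0 0 0 255;0 0 0 0 0 0 255"}}

```text
time_s: 36.57
position: [0.427, 0.2126, 0.1353]
tool_rot: [[0.999, 0.043, 0.003], [0.043, -0.999, -0.0], [0.003, 0.0, -1.0]]
ft_force: [0.2, -2.5, 8.1]
grip_width: 0.0463
gripper_force: 70.3
```

```bash
python3 - <<'E'
from h import *
go(.637,.0895,.178)
E
```

```text
t 36.57 p [0.427  0.2126 0.1353] psi 2.46 tilt [0.0034 0.0002] w 0.0463 F [ 0.2 -2.5  8.1] gf 70.3
  rz 8.16 shift cm [22.12 10.16 -4.27]
```

>>> {"api": "jog_arm", "payload": {"plan": "0 0 0 0 0 -0.3 255;0 0 0 0 0 -0.5 255;0 0 0 0 0 -0.8 255;0 0 0 0 0 -1 255;0 0 0 0 0 -1 255;0 0 0 0 0 -0.7 255;0 0 0 0 0 -0.3 255;0 0 2 0 0 0 255;0 0 3 0 0 0 255;0 0 3.15 0 0 0 255"}}

```text
time_s: 37.4
position: [0.4258, 0.2126, 0.1799]
tool_rot: [[0.995, -0.102, -0.001], [-0.102, -0.995, -0.0], [-0.001, 0.0, -1.0]]
ft_force: [-0.6, 0.1, -6.2]
grip_width: 0.0467
gripper_force: 72.6
```

>>> {"api": "jog_arm", "payload": {"plan": "0 0 0 0.6 0.28 0 255;0 0 0 1.2 0.55 0 255;0 0 0 1.7 0.78 0 255;0 0 0 1.96 0.9 0 255;0 0 0 1.96 0.9 0 255;0 0 0 1.96 0.9 0 255;0 0 0 1.96 0.9 0 255;0 0 0 1.96 0.9 0 255;0 0 0 1.96 0.9 0 255;0 0 0 1.96 0.9 0 255"}}

```text
time_s: 38.23
position: [0.5912, 0.1152, 0.1795]
tool_rot: [[0.995, -0.098, -0.0], [-0.098, -0.995, -0.0], [-0.0, 0.0, -1.0]]
ft_force: [0.9, -0.1, -5.0]
grip_width: 0.0465
gripper_force: 72.5
```

>>> {"api": "jog_arm", "payload": {"plan": "0 0 0 1.96 0.9 0 255;0 0 0 1.55 0.71 0 255;0 0 0 1 0.46 0 255;0 0 0 0.39 0.18 0 255;0 0 0 0 0 0 255;0 0 0 0 0 0 255"}}

```text
time_s: 38.73
position: [0.6359, 0.0894, 0.1796]
tool_rot: [[0.995, -0.099, -0.001], [-0.099, -0.995, 0.0], [-0.001, -0.0, -1.0]]
ft_force: [-0.4, 0.6, -4.5]
grip_width: 0.0467
gripper_force: 72.6
```

```bash
python3 - <<'E'
from h import *
go(.637,.0895,.1363)
im=imaging.get_image("wrist"); save(im,"w10.png")
def cap(f):
    a=cv2.cvtColor(cv2.imread("pics/"+f),cv2.COLOR_BGR2HSV); m=(a[...,1]>170)&((a[...,0]<6)|(a[...,0]>174)); v,u=np.nonzero(m); return np.percentile(u,[1,50,99]),np.percentile(v,[1,50,99])
print(cap("w2.png"),cap("w10.png"))
E
```

```text
t 38.73 p [0.6359 0.0894 0.1796] psi -5.68 tilt [-0.0011 -0.0001] w 0.0467 F [-0.4  0.6 -4.5] gf 72.6
  rz 0.02 shift cm [ 0.11 -0.02  4.33]
(array([273., 320., 364.]), array([273., 324., 371.])) (array([275., 319., 364.]), array([272., 322., 369.]))
```

View pics/w10.png

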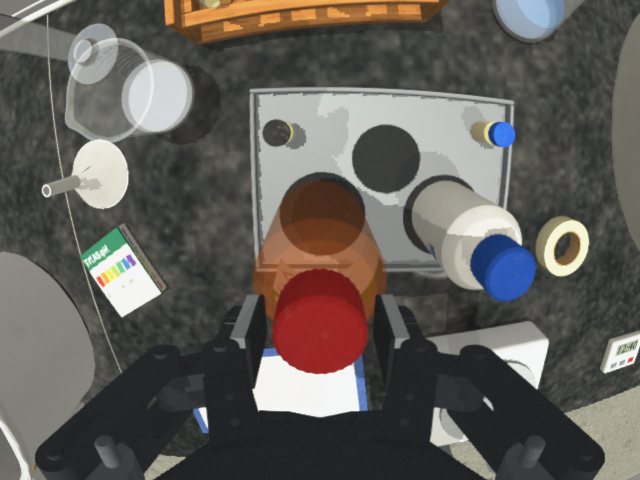

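>>> {"api": "jog_arm", "payload": {"plan": "0 0 0 0.1 0 0.6 255;0 0 0 0 0 1 255;0 0 0 0 0 1 255;0 0 0 0 0 0.8 255;0 0 0 0 0 0.4 255;0 0 0 0 0 0.25 255;0 0 0 0 0 0.15 255;0 0 0 0 0 0 255"}}

```text
time_s: 39.45
position: [0.6371, 0.0895, 0.1379]
tool_rot: [[0.995, -0.099, -0.0], [-0.099, -0.995, -0.0], [-0.0, 0.0, -1.0]]
ft_force: [0.5, -0.6, -5.7]
grip_width: 0.0468
gripper_force: 72.6
```

>>> {"api": "jog_arm", "payload": {"plan": "0 0 0 0 0 0.1 255;0 0 0 0 0 0 255"}}

```text
time_s: 39.62
position: [0.6372, 0.0895, 0.1373]
tool_rot: [[0.995, -0.099, 0.001], [-0.099, -0.995, -0.0], [0.001, -0.0, -1.0]]
ft_force: [0.4, 0.0, -5.9]
grip_width: 0.0468
gripper_force: 72.6
```

>>> {"api": "jog_arm", "payload": {"plan": "0 0 0 0 0 0.1 255;0 0 0 0 0 0 255"}}

```text
time_s: 39.78
position: [0.6374, 0.0894, 0.1366]
tool_rot: [[0.995, -0.099, 0.001], [-0.099, -0.995, -0.0], [0.001, -0.0, -1.0]]
ft_force: [-0.1, -0.3, -2.3]
grip_width: 0.0464
gripper_force: 72.8
```

>>> {"api": "jog_arm", "payload": {"plan": "0 0 0 0 0 0.05 255;0 0 0 0 0 0 255"}}

```text
time_s: 39.95
position: [0.6376, 0.0893, 0.1365]
tool_rot: [[0.995, -0.099, 0.002], [-0.099, -0.995, -0.0], [0.002, 0.0, -1.0]]
ft_force: [0.3, -0.4, 1.8]
grip_width: 0.0464
gripper_force: 73.2
```

>>> {"api": "jog_arm", "payload": {"plan": "0 0 0 0 0 0 90;0 0 0 0 0 0 70;0 0 0 0 0 0 45;0 0 0 0 0 0 20;0 0 0 0 0 0 0;0 0 0 0 0 0 0;0 0 0 0 0 -0.5 0;0 0 0 0 0 -1.5 0;0 0 0 0 0 -2.5 0;0 0 0 0 0 -2.5 0"}}

```text
time_s: 40.78
position: [0.6367, 0.0895, 0.2063]
tool_rot: [[0.995, -0.099, -0.001], [-0.099, -0.995, 0.0], [-0.001, 0.0, -1.0]]
ft_force: [0.7, -0.5, 0.5]
grip_width: 0.0856
gripper_force: 0.0
```

>>> {"api": "jog_arm", "payload": {"plan": "0 0 0 0 0 -2 0;0 0 0 -1 0 -1.5 0;0 0 0 -2 0 -0.5 0;0 0 0 -3 -0.5 0 0;0 0 0 -3 -1 0 0;0 0 0 -3 -1 0 0;0 0 0 -3 -1 0 0;0 0 0 -2 -1 0 0;0 0 0 -1 0 0 0;0 0 0 0 0 0 0"}}

```text
time_s: 41.62
position: [0.4611, 0.1526, 0.2464]
tool_rot: [[0.995, -0.098, 0.001], [-0.098, -0.995, 0.0], [0.001, -0.0, -1.0]]
ft_force: [0.1, 0.0, -0.8]
grip_width: 0.0856
gripper_force: 0.0
```

```bash
python3 - <<'E'
from h import *
im=caps("top"); s=caps("scene"); go(0.5,.1,.2)
print([(round(r["confidence"],2),atz(s,r["at"],.06).round(4)) for r in models.tip_of("scene","beaker")[:1]])
for n in ["left_vial","right_vial"]: print(n,[(round(r["confidence"],2),atz(s,r["at"],.004).round(4)) for r in models.tip_of("scene",n)[:1]])
a=cv2.resize(im["pixels"][130:350,170:430,::-1],(390,330)); b=cv2.resize(s["pixels"][150:350,180:520,::-1],(400,330)); cv2.imwrite("pics/f.png",np.hstack([a,b]))
E
```

```text
top large 344 (636.5, 88.9) 18.7 [0.6357 0.0886 0.16  ]
top small 248 (623.0, -19.7) 16.4 [ 0.6225 -0.0198  0.1447]
t 41.72 p [0.4632 0.1518 0.2459] psi -5.71 tilt [0.0012 0.    ] w 0.0853 F [-0.1 -0.3 -0.5] gf 0.0
  rz -0.01 shift cm [4.18 4.79 4.59]
[(0.62, array([[ 0.4318, -0.0653,  0.06  ]]))]
left_vial [(0.96, array([[0.7092, 0.1093, 0.004 ]]))]
right_vial [(0.25, array([[ 0.4632, -0.1132,  0.004 ]]))]
```

View pics/f.png

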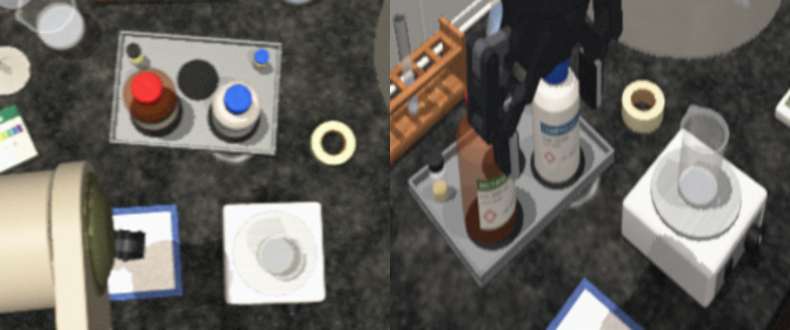

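```bash
python3 -c "
from rig import job
print(job.close_job())"
```

```text
the job is handed in; nothing more can be done
None
```

The job is handed in: the beaker stands upright on the middle of the stirrer plate, both bottles are back upright within about 2 mm of their original spots, and the vials and tape roll were not touched (about 42 s of the 128 s allowed).

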